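# Tighten the loose peanut butter cap and shelve the jar

## Robot

A 6-joint arm with a two-finger parallel gripper is mounted at the origin on the work surface. World frame = base frame: x ahead of the robot, y to its left, z up, the work surface at z = 0. Lengths are in mm, angles in degrees, forces in N, time in s.
With the tool pointing down it reaches from about 300 to 850 mm from the base axis. Payload 4.2 kg.
Tool frame: the origin (TCP) lies on the centre line of the jaws, within the pads' length; the fingertips stand 11 mm ahead of it and the grasp point (between the pads) lies 8 mm behind it; z points along the fingers, y is the line along which they close (so a half turn about z gives the same grasp; the last joint's range is limited). The gripper opens to 91 mm and grips with 3 to 60 N. Pads are 32 mm wide; open, the fingers measure 118 mm over their backs; the gripper's body (76 mm by 178 mm) begins 60 mm behind the grasp point.
Start: joints at [-70.588, 18.312, 89.639, -0, 72.044, -1.146], TCP at [201.915, -538.398, 224.976] pointing down, gripper open.
Joint ranges: [-177.97, 177.97], [-48.28, 115.42], [12.27, 149.76], [-77.06, 257.06], [2.81, 150.46], [-146.56, 146.56]. Speed limits (degrees/s): [147.25, 147.25, 180, 180, 180, 180].

## Interface

Orientations are given as [roll, pitch, yaw] about the fixed x, y, z axes, in that order (R = Rz(yaw) Ry(pitch) Rx(roll)).
In Python, from workcell import env, grab_frame, camera_model, models gives the robot as it stands.
- The arm moves only by the shell command python3 -m crank 'ROWS' [FORCE]. ROWS is text: rows parted by semicolons, each of 7 numbers parted by spaces: the closure, from -1 (fully open) to 1 (shut), so that 0 is half open, then the shift along the tool's x, y, z in mm, then the turn, a rotation vector about the tool's x, y, z in degrees. A call has 1 to 10 rows; each row shifts and turns the commanded pose from where the row before left it, along the tool's axes as they then stand; what a row does not reach is not made up. A row lasts 1/8 s, in which the tool goes at most 62.5 mm and 10.7 degrees, less where a joint would pass 70% of its speed; a pose out of reach is approached as far as the arm can. A call is refused whole if a number of a shift passes 62.5 or a number of a turn 10.7, either way. A call with a gripper value outside its range is refused whole. The fingers move at their own pace and stop on an object; FORCE is the grip in N (left out, the last holds). Time passes only in rows, so rows that do not move let the fingers close. It gives the time, the measured TCP pose, the force, the opening and the grip force at its end, in the units of the state.
- env.state(): the state, without advancing time (a new reading comes with each control period).
- grab_frame(name): name is "scene" or "top"; returns the picture (480x640x3 uint8, blue, green, red); there is no depth.
- camera_model(name): a dict with "K" (3x3 intrinsics, pixels), "k1" (the pictures are not rectified: a ray, as slopes to the right and down, at radius r is drawn at 1 + k1 r^2 times it, then the intrinsics apply), "R" (3x3) and "t" (3): a world point X has camera coordinates R X + t. Camera axes: x right, y down, z forward; pixel columns grow to the right and rows downward; lengths in mm; the calibration is good to about 2 mm. A picture is of the moment at which its call begins. camera_model takes no time and is no camera call.
- env.job_done(): hands the job in; it is judged then, once.
Trained networks look in the newest picture that a camera, given by its name, has taken for a name from the list of things; names that differ only in an ending like _2 or _b are one class to them, and where a whole thing is asked for, a point or a joint stands for the part that bears it (a point fixed in the world has none). Each returns a list of dicts, best first, with "p" (0 to 1); they miss things now and then, are a little off and sometimes report something else, mostly with a low value. They report only what shows in the picture. A call takes as long as a camera call. They do not tell look-alikes from the thing itself.
- models.search_frame(name, camera): "point" ([x, y, z] in mm, in world coordinates, good to about 4 mm: the middle of the surface that is visible of it).
The state is a dict: "time_s": time; "qpos": joint angles; "qvel": joint speeds; "effort": joint torques, N m; "ee_pos": TCP position; "ee_rot": TCP orientation; "force": force on the tool from outside, world axes, zero at the start; "torque": the same for the moment, N m; "gripper_width": finger opening in mm; "gripper_force": force on a finger pad.
Only numpy, scipy, OpenCV 4.12 (cv2) and the standard library are available. Lean on these libraries where they do the work, as an engineer would, in place of code of your own. Each camera call takes 0.05 s, during which the arm holds its last target. There are 200 camera calls.

## Task

Three identical peanut butter jars stand on the pantry counter; on two of them the white line on the cap meets the white mark on the jar's shoulder, so they are tight, but one cap is loose and its line stands off to one side of the mark. Leaving that jar standing where it is on the counter, turn its cap clockwise until it is fully tight, then set the jar upright, without dropping it, in the middle of the cork mat on the raised cedar shelf and let go. Leave the two tight jars where they are.

Things in the scene. Friction and masses are not known exactly. Their poses are not given: they have to be found in the camera images.
- jar: Brown jar with the loose cap, loose on the counter, 430 g. Origin: centre of its underside, z up its axis. Body 74 mm in diameter up to 89 mm, shoulder narrowing to a 48 mm neck; round red cap, 52 mm in diameter, from 100 to 128 mm above the origin: grip it across from above at any yaw; it lifts the jar too. White mark on the shoulder and side at +x. All jars look alike but for the cap's line.
- loose_cap (a joint): That cap's angle (rad) about the jar's axis: 0 = fully tight, at a hard stop, its white line (centre to rim) pointing at the shoulder mark. Positive = anticlockwise from above (opening), up to 1.5; starts at 0.7 to 1.2. Friction 0.03 N m: stays where left, does not rise or sink. Turned past the stop, the whole jar just turns along on its foot.
- tight_jar_1: A bystander: an identical jar of the same size, 74 mm in diameter and 128 mm tall, with its cap tight (line and mark meet), loose on the counter. Origin: centre of its underside, z up, mark on its +x side. To be left alone.
- tight_jar_2: A second bystander, just like tight_jar_1. To be left alone.
- mat (a point): Centre of the top face (80 mm above the counter) of a round cork mat, 112 mm in diameter, 3 mm thick, fixed on a fixed cedar shelf board 200 mm (x) by 360 mm (y), top at 77 mm. Axes are the board's; its edges lie 100 mm away in x and 110 mm in +y. Two fixed tins, 68 mm in diameter, 70 mm tall, stand 180 mm towards -y, 45 mm either way in x.
Mind the look-alikes: they are no part of the job. Leave any blue or grey look-alike of the jar alone.

How it is judged (in metres and radians):
On the way:
1. the loose cap is turned tight while its jar stands upright on the counter (value of joint loose_cap below 0.17 rad and height (world z) of jar below 0.01 m and angle between jar's own z axis and vertical below 0.1 rad), for 0.2 s.
At the end, for the whole second after the job is handed in: The jar whose cap was loose stands upright (within 0.1 rad) and at rest on the cork mat, its axis within 20 mm of the mat's centre and its foot within 6 mm of the mat's top, with the cap within 0.17 rad (10 degrees) of fully tight (value of joint loose_cap below 0.17 rad and horizontal distance between jar and mat below 0.02 m and z of jar in the frame of mat between -0.006 and 0.006 m and angle between jar's own z axis and vertical below 0.1 rad and linear speed of jar below 0.02 m/s); the robot touches nothing.
It fails at once if a tight jar is shifted more than 20 mm (distance of any of tight_jar_1, tight_jar_2 from where it was at the start of the episode above 0.02 m).
It fails at once if a tight jar is tipped more than 0.3 rad (angle between any of tight_jar_1, tight_jar_2's own z axis and vertical above 0.3 rad).
It fails at once if the jar is dropped (moves faster than 0.4 m/s with no finger on it) (contact force between the fingers and jar below 0.2 N and linear speed of jar above 0.4 m/s).
It also fails if it takes over 43 s, if anything falls off the work surface, if the arm or the gripper's body presses on something with over 40 N, if the wrist force passes 120 N, or if a joint passes its speed limit or range.

## Working session

There is one attempt and no reset: what is moved stays moved. The work goes in short steps, Python scripts to look and compute and a shell command to move; the robot and the scene stay as the last step left them, time stands still between calls to the robot, and variables do not carry over. Pictures are saved under pics/ and viewed, at most 10 in all, crops included, and the job is handed in when it is done.

```bash
mkdir -p pics
cat > h.py <<'E'
import numpy as np, cv2
from workcell import env, grab_frame, camera_model, models
def proj(X,cam):
    m=camera_model(cam); c=np.array(m["R"])@np.array(X,float)+np.array(m["t"])
    s=c[:2]/c[2]; s=s*(1+m["k1"]*(s@s)); K=np.array(m["K"]); return (K@np.r_[s,1])[:2]
def back(uv,z,cam):
    m=camera_model(cam); K=np.array(m["K"]); R=np.array(m["R"]); t=np.array(m["t"])
    d=(np.linalg.inv(K)@np.r_[uv,1])[:2]; s=d.copy()
    for _ in range(20): s=d/(1+m["k1"]*(s@s))
    r=R.T@np.r_[s,1]; o=-R.T@t; return o+r*(z-o[2])/r[2]
E
python3 - <<'E'
from h import *
a=grab_frame("top"); cv2.imwrite("pics/top1.png",a); b=grab_frame("scene"); cv2.imwrite("pics/sc1.png",b)
for c in("top","scene"):
  for n in("jar","loose_cap","tight_jar_1","mat"):
    for d in models.search_frame(n,c): print(c,n,round(d["p"],2),np.round(d["point"]),np.round(proj(d["point"],c)))
print(env.state())
E
```

```text
top jar 0.7 [338.  44. 127.] [284. 320.]
top jar 0.7 [483. 256.  92.] [171. 234.]
top jar 0.57 [444.  34. 107.] [294. 260.]
top jar 0.57 [ 364. -122.  117.] [383. 309.]
top loose_cap 0.83 [335.  46. 128.] [283. 322.]
top loose_cap 0.76 [450.  36. 128.] [291. 254.]
top tight_jar_1 0.96 [481. 256.  93.] [171. 235.]
top tight_jar_1 0.6 [614. 149.  99.] [235. 165.]
top mat 0.94 [ 520. -349.   77.] [506. 228.]
scene jar 0.89 [ 385. -117.   88.] [306. 177.]
scene jar 0.77 [471.  49.  94.] [351. 258.]
scene jar 0.75 [358.  51.  94.] [393. 214.]
scene loose_cap 0.89 [346.  46. 131.] [397. 194.]
scene loose_cap 0.8 [457.  40. 127.] [353. 238.]
scene loose_cap 0.77 [ 376. -122.  130.] [306. 157.]
scene tight_jar_1 0.96 [647. 162.  97.] [338. 390.]
scene tight_jar_1 0.77 [516. 267.  94.] [455. 364.]
scene mat 0.83 [ 539. -326.   74.] [165. 178.]
{'time_s': 0.5, 'qpos': array([-7.05895576e+01,  1.83135708e+01,  8.96424505e+01, -1.14351904e-03,
        7.20426259e+01, -1.14527078e+00]), 'qvel': array([ 0.01304814, -0.10026524, -0.00990229,  0.05253078, -0.0470301 ,
       -0.00047802]), 'effort': array([ 5.57862641e-04, -4.11990201e+01, -2.32039636e+01,  7.27849477e-02,
        3.84176045e-02, -1.76705396e-05]), 'ee_pos': array([ 201.89283139, -538.38714259,  224.93573812]), 'ee_rot': array([1.79998669e+02, 1.11464205e-03, 2.05560657e+01]), 'force': array([0.27727181, 0.33551526, 0.54781636]), 'torque': array([-1.69944783e-02, -3.55832054e-02,  3.96176924e-05]), 'gripper_force': 0.0, 'gripper_width': 91.29236842578331}
```

View pics/top1.png

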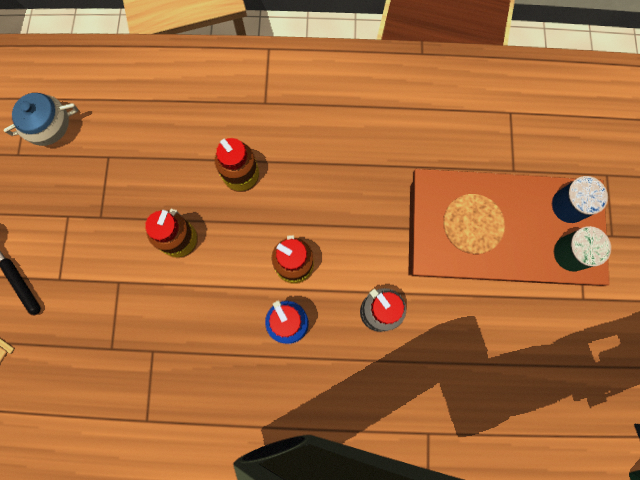

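View pics/sc1.png

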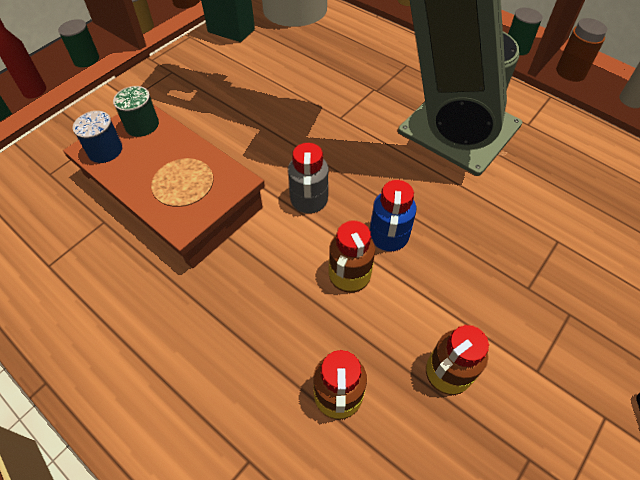

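Look-alikes: brown jars at top (233,155), (162,228) and (291,255); blue (286,320); grey (384,308). The brown jar at top (291,255), scene (351,245), has its cap line off the mark, so that is my choice. Next I check it in a crop and fit the cap, line and mat.

Run:
```python
from h import *
a=cv2.imread("pics/top1.png"); b=cv2.imread("pics/sc1.png")
A=cv2.resize(a[225:295,255:325],(400,400),interpolation=cv2.INTER_CUBIC); B=cv2.resize(b[210:300,310:400],(400,400),interpolation=cv2.INTER_CUBIC)
cv2.imwrite("pics/crop1.png",np.hstack([A,B]))
# rectified cap-top view, z=128, top and scene
def cap(img,cam,c0):
    for it in range(4):
        g=np.arange(-45,46,1.0); pts=[];
        M=np.array([[proj([c0[0]+x,c0[1]+y,128],cam) for y in g] for x in g],np.float32)
        r=cv2.remap(img,M[...,0],M[...,1],cv2.INTER_LINEAR).astype(int)
        B,G,R=r[...,0],r[...,1],r[...,2]
        X,Y=np.meshgrid(g,g,indexing='ij')
        red=(R>120)&(G<45)&(B<45)
        if it<3:
            (cx,cy),rad=cv2.minEnclosingCircle(np.stack([X[red],Y[red]],1).astype(np.float32)); c0=[c0[0]+cx,c0[1]+cy]
    w=(B>140)&(G>140)
    inn=w&(X**2+Y**2<24**2)
    out=w&(X**2+Y**2>28**2)
    f=lambda m:(m.sum(),np.round([X[m].mean(),Y[m].mean()],1),round(np.degrees(np.arctan2(Y[m].mean(),X[m].mean())),1)) if m.any() else None
    print(cam,np.round(c0,1),round(rad,1),f(inn),f(out))
for c in ([450,36],[614,149],[481,256]): cap(a,"top",c); cap(b,"scene",c)
# mat by colour
for img,cam,uv in((a,"top",(474,224)),(b,"scene",(182,182))):
    hsv=cv2.cvtColor(img,cv2.COLOR_BGR2HSV); 
    m=((img[...,1]>130)&(img[...,2]>190)&(img[...,0]>60)).astype(np.uint8); box=np.zeros_like(m); box[uv[1]-35:uv[1]+36,uv[0]-40:uv[0]+41]=1
    p=np.argwhere(m&box)[:,::-1]; h=cv2.convexHull(p.astype(np.int32))[:,0]
    W=np.array([back(q,80,cam)[:2] for q in h],np.float32); print(cam,"mat",cv2.minEnclosingCircle(W), len(p))
```

```text
Traceback (most recent call last):
  File "h.py", line 4, in proj
    m=camera_model(cam); c=np.array(m["R"])@np.array(X,float)+np.array(m["t"])
ValueError: time passes only in moves, steps and waits
```

View pics/crop1.png

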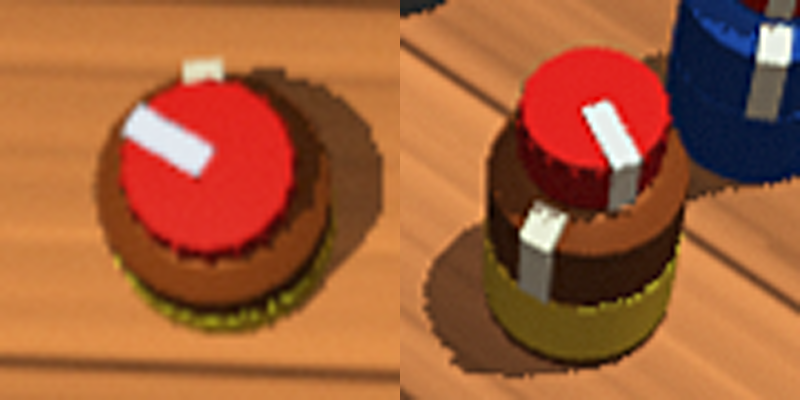

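The crop confirms it. The cap's line (top crop ~(165,140)) points up-left, while the shoulder mark is at (203,70), nearly straight up (+x). I'll cache the camera model, which objects to many calls.

```bash
sed -i 's/^def proj/import functools\ncamera_model=functools.lru_cache(None)(camera_model)\ndef proj/' h.py
cat > f.py <<'E'
from h import *
def cap(img,cam,c0):
    for it in range(4):
        g=np.arange(-45,46,1.0)
        M=np.array([[proj([c0[0]+x,c0[1]+y,128],cam) for y in g] for x in g],np.float32)
        r=cv2.remap(img,M[...,0],M[...,1],cv2.INTER_LINEAR).astype(int)
        B,G,R=r[...,0],r[...,1],r[...,2]
        X,Y=np.meshgrid(g,g,indexing='ij')
        red=(R>190)&(G<60)&(B<60)
        if it<3:
            (cx,cy),rad=cv2.minEnclosingCircle(np.stack([X[red],Y[red]],1).astype(np.float32)); c0=[c0[0]+cx,c0[1]+cy]
    w=(B>140)&(G>140)
    inn=w&(X**2+Y**2<24**2)
    f=lambda m:(m.sum(),round(np.degrees(np.arctan2(Y[m].mean(),X[m].mean())),1)) if m.any() else None
    print(cam,np.round(c0,1),round(rad,1),f(inn))
E
python3 - <<'E'
from f import *
a=cv2.imread("pics/top1.png"); b=cv2.imread("pics/sc1.png")
for c in ([450,36],[614,149],[481,256]): cap(a,"top",c); cap(b,"scene",c)
o=255,225; print("mark top",[back((o[0]+u*70/400,o[1]+v*70/400),z,"top") for u,v,z in((203,63,89),)])
print("mark scene",[back((310+u*.225,210+v*.225),z,"scene") for u,v,z in((137-0,240,89),(533-400,300,55))])
for img,cam,uv in((a,"top",(474,224)),(b,"scene",(182,182))):
    m=((img[...,1]>130)&(img[...,2]>190)&(img[...,0]>60)).astype(np.uint8); box=np.zeros_like(m); box[uv[1]-35:uv[1]+36,uv[0]-40:uv[0]+41]=1
    p=np.argwhere(m&box)[:,::-1]; h=cv2.convexHull(p.astype(np.int32))[:,0]
    W=np.array([back(q,80,cam)[:2] for q in h],np.float32); print(cam,"mat",cv2.minEnclosingCircle(W), len(p))
E
```

```text
top [450.5  37.5] 25.1 (np.int64(236), np.float64(60.4))
scene [451.3  37.1] 25.6 (np.int64(264), np.float64(66.3))
top [630.3 154.4] 25.2 (np.int64(233), np.float64(37.8))
scene [630.1 152.5] 25.5 (np.int64(240), np.float64(40.3))
top [492.  267.2] 25.2 (np.int64(231), np.float64(-15.5))
scene [491.7 266. ] 25.4 (np.int64(245), np.float64(-17.9))
mark top [array([488.46568319,  41.8474687 ,  89.        ])]
mark scene [array([486.75499213,  42.08419981,  89.        ]), array([491.09508571,  45.10434733,  55.        ])]
top mat ((527.24365234375, -289.6194152832031), 56.127017974853516) 2668
scene mat ((526.325927734375, -290.7223815917969), 55.960086822509766) 2140
```

```bash
python3 -m crank '-1 36 -38 0 0 0 0;-1 36 -38 0 0 0 0;-1 36 -38 0 0 0 0;-1 36 -38 0 0 0 0;-1 36 -38 0 0 0 0;-1 36 -38 0 0 0 0;-1 36 -38 0 0 0 0;-1 36 -38 0 0 0 0;-1 36 -38 0 0 0 0;-1 36 -38 0 0 0 0' 20; python3 -m crank '-1 37 -36 0 0 0 0;-1 37 -36 0 0 0 0;-1 0 0 0 0 0 -10;-1 0 0 0 0 0 -10;-1 0 0 0 0 0 -10;-1 0 0 0 0 0 -10;-1 0 0 0 0 0 0;-1 0 0 0 0 0 0'
```

```text
time_s: 1.75
ee_pos: [406.1, -54.6, 225.3]
ee_rot: [180.0, -0.1, 20.6]
force: [0.5, 0.1, 0.2]
gripper_width: 91.5
gripper_force: 0.0
time_s: 2.75
ee_pos: [449.6, 37.2, 225.0]
ee_rot: [180.0, -0.0, 60.4]
force: [-0.3, 0.1, -1.0]
gripper_width: 91.5
gripper_force: 0.0
```

```bash
python3 -m crank '-1 0.7 1.2 30 0 0 0;-1 0 0 30 0 0 0;-1 0 0 25 0 0 0;-1 0 0 15 0 0 0;-1 0 0 11 0 0 0;-1 0 0 0 0 0 0;0 0 0 0 0 0 0;0 0 0 0 0 0 0' 15;python3 -m crank '1 0 0 0 0 0 0;1 0 0 0 0 0 0;1 0 0 0 0 0 0;1 0 0 0 0 0 0;1 0 0 0 0 0 0;1 0 0 0 0 0 0'
```

```text
time_s: 3.75
ee_pos: [451.4, 37.2, 114.6]
ee_rot: [179.9, -0.0, 60.5]
force: [1.0, -0.0, -0.7]
gripper_width: 74.1
gripper_force: 0.0
time_s: 4.5
ee_pos: [451.3, 37.2, 114.1]
ee_rot: [180.0, -0.0, 60.6]
force: [0.4, -0.5, 1.3]
gripper_width: 52.1
gripper_force: 15.0
```

```bash
python3 -m crank '1 0 0 0 0 0 3;1 0 0 0 0 0 6;1 0 0 0 0 0 6;1 0 0 0 0 0 6;1 0 0 0 0 0 6;1 0 0 0 0 0 6;1 0 0 0 0 0 6;1 0 0 0 0 0 6;1 0 0 0 0 0 6;1 0 0 0 0 0 4' 20;python3 -m crank '1 0 0 0 0 0 4;1 0 0 0 0 0 4;1 0 0 0 0 0 3;1 0 0 0 0 0 0;1 0 0 0 0 0 0'
python3 - <<'E'
from h import *
print(env.state()["torque"],env.state()["qpos"])
b=grab_frame("scene");a=grab_frame("top")
cv2.imwrite("pics/t1.png",np.hstack([cv2.resize(a[215:305,245:335],(400,400)),cv2.resize(b[210:300,310:400],(400,400))]))
E
```

```text
time_s: 5.75
ee_pos: [450.6, 37.0, 114.1]
ee_rot: [180.0, 0.0, 5.4]
force: [0.1, -1.7, 3.8]
gripper_width: 51.9
gripper_force: 20.0
time_s: 6.38
ee_pos: [450.6, 37.4, 114.0]
ee_rot: [-180.0, 0.0, -5.4]
force: [-1.0, 0.1, 4.4]
gripper_width: 51.5
gripper_force: 20.0
[0.18418663 0.22212222 0.00405166] [3.27427144e+00 1.36157785e+01 1.14419340e+02 2.47558025e-02
 5.19969510e+01 9.86715723e+01]
```

View pics/t1.png

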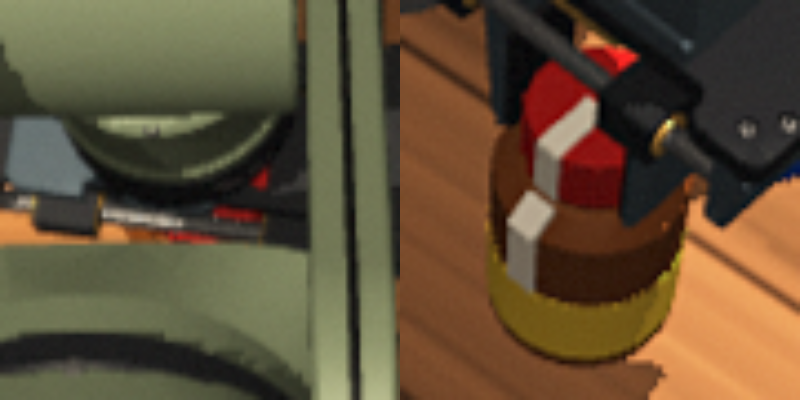

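The line and the mark nearly meet, at right crop (545,195) and (535,205). I'll turn a bit further to make sure it is on the stop; the jar should turn along.

```bash
python3 -m crank '1 0 0 0 0 0 5;1 0 0 0 0 0 5;1 0 0 0 0 0 5;1 0 0 0 0 0 5;1 0 0 0 0 0 0;1 0 0 0 0 0 0'
python3 - <<'E'
from h import *
b=grab_frame("scene")
cv2.imwrite("pics/t2.png",np.hstack([cv2.resize(b[210:300,310:400],(400,400)),cv2.resize(b[340:430,295:385],(400,400))]))
E
```

```text
time_s: 7.22
ee_pos: [451.2, 37.2, 114.0]
ee_rot: [-180.0, -0.0, -25.4]
force: [0.0, 1.2, 2.4]
gripper_width: 51.5
gripper_force: 20.0
```

View pics/t2.png

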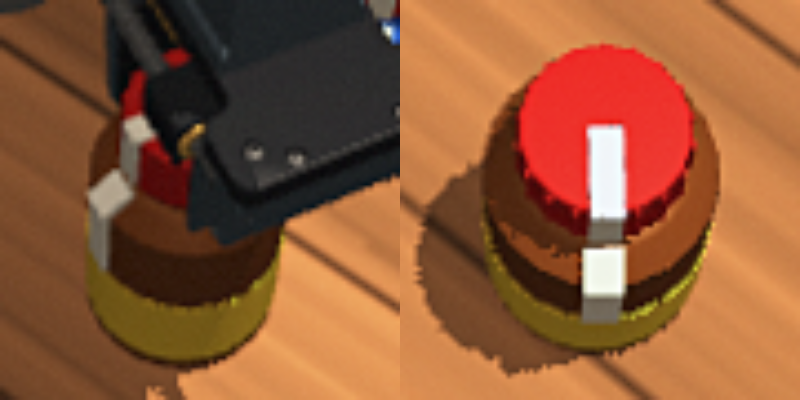

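The jar turned along with the cap, so the cap is on its stop, and it looks like the tight jar on the right. Lifting now.

```bash
python3 -m crank '1 0 0 0 0 0 0;1 0 0 0 0 0 0;1 0 0 -5 0 0 0;1 0 0 -15 0 0 0;1 0 0 -20 0 0 0;1 0 0 -25 0 0 0;1 0 0 -25 0 0 0;1 0 0 -20 0 0 0;1 0 0 -10 0 0 0;1 0 0 0 0 0 0' 40
python3 -m crank '1 7 9 0 0 0 0;1 14 18 0 0 0 0;1 20 25 0 0 0 0;1 20 25 0 0 0 0;1 20 25 0 0 0 0;1 20 25 0 0 0 0;1 20 25 0 0 0 0;1 20 25 0 0 0 0;1 20 25 0 0 0 0;1 20 25 0 0 0 0'
python3 -m crank '1 14 18 0 0 0 0;1 9 12 0 0 0 0;1 5 6 0 0 0 0;1 0 0 0 0 0 0;1 0 0 0 0 0 0;1 0 0 0 0 0 0'
python3 - <<'E'
from h import *
cv2.imwrite("pics/m1.png",grab_frame("scene")); s=env.state(); p=s["ee_pos"]; y=np.radians(s["ee_rot"][2]); d=np.array([526.8,-290.2])-p[:2]
print(d,d@[np.cos(y),np.sin(y)],d@[np.sin(y),-np.cos(y)])
E
```

```text
time_s: 8.52
ee_pos: [450.7, 37.2, 233.7]
ee_rot: [180.0, 0.0, -25.4]
force: [-0.6, -0.0, -4.5]
gripper_width: 51.1
gripper_force: 40.0
time_s: 9.78
ee_pos: [516.3, -247.2, 232.5]
ee_rot: [180.0, 0.1, -25.5]
force: [-0.1, 0.2, -4.8]
gripper_width: 51.2
gripper_force: 40.0
time_s: 10.52
ee_pos: [526.7, -289.3, 234.2]
ee_rot: [-180.0, -0.0, -25.4]
force: [-1.1, 0.6, -2.6]
gripper_width: 51.3
gripper_force: 40.0
[ 0.13014644 -0.74759725] 0.4382386282293095 0.6195051628772388
```

View pics/m1.png

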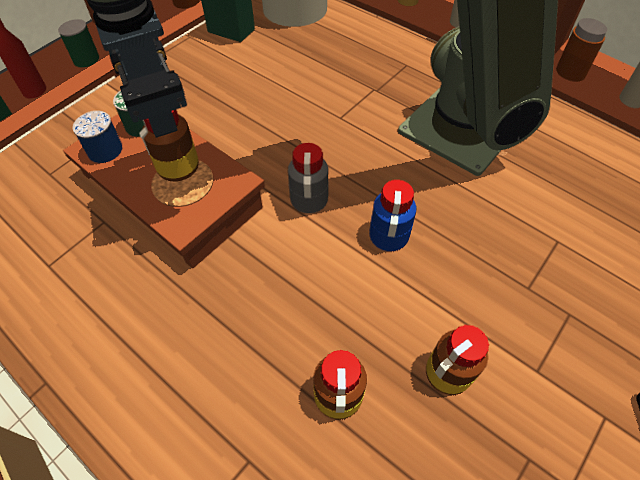

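The jar hangs upright above the mat at (180,165). Lowering gently.

```bash
python3 -m crank '1 0.4 0.6 8 0 0 0;1 0 0 12 0 0 0;1 0 0 9 0 0 0;1 0 0 5 0 0 0;1 0 0 3 0 0 0;1 0 0 0 0 0 0;1 0 0 0 0 0 0'
python3 -m crank '1 0 0 1 0 0 0;1 0 0 1 0 0 0;1 0 0 1 0 0 0;1 0 0 0 0 0 0;1 0 0 0 0 0 0'
```

```text
time_s: 11.45
ee_pos: [527.0, -290.9, 197.3]
ee_rot: [180.0, -0.1, -25.4]
force: [0.5, 0.3, -3.8]
gripper_width: 51.6
gripper_force: 40.0
time_s: 12.08
ee_pos: [526.8, -290.8, 194.2]
ee_rot: [180.0, -0.0, -25.4]
force: [-0.6, -0.3, -2.3]
gripper_width: 51.2
gripper_force: 40.0
```

```bash
python3 -m crank '1 0 0 0.7 0 0 0;1 0 0 0.6 0 0 0;1 0 0 0 0 0 0;1 0 0 0 0 0 0'
```

```text
time_s: 12.58
ee_pos: [526.9, -291.0, 194.1]
ee_rot: [180.0, -0.1, -25.4]
force: [-2.5, 0.7, 5.9]
gripper_width: 51.5
gripper_force: 40.0
```

Contact (+6 N). Now I open the fingers and retreat.

```bash
python3 -m crank '0.1 0 0 0 0 0 0;0.1 0 0 0 0 0 0;-0.3 0 0 0 0 0 0;-0.6 0 0 0 0 0 0;-1 0 0 0 0 0 0;-1 0 0 0 0 0 0;-1 0 0 0 0 0 0;-1 0 0 -5 0 0 0;-1 0 0 -15 0 0 0;-1 0 0 -25 0 0 0' 10
python3 -m crank '-1 0 0 -30 0 0 0;-1 0 0 -30 0 0 0;-1 -40 0 -10 0 0 0;-1 -50 0 0 0 0 0;-1 -50 0 0 0 0 0;-1 -30 0 0 0 0 0;-1 0 0 0 0 0 0'
python3 - <<'E'
from f import *
b=grab_frame("scene");a=grab_frame("top")
cap2=b[100:220,110:230]
cv2.imwrite("pics/e1.png",np.hstack([cv2.resize(a[170:290,400:520],(400,400)),cv2.resize(cap2,(400,400))]))
E
```

```text
time_s: 13.82
ee_pos: [526.6, -290.6, 238.5]
ee_rot: [-180.0, 0.0, -25.4]
force: [-0.6, -0.0, -0.0]
gripper_width: 91.3
gripper_force: 0.0
time_s: 14.7
ee_pos: [372.1, -217.1, 309.5]
ee_rot: [180.0, -0.2, -25.5]
force: [0.3, -0.5, -0.5]
gripper_width: 91.1
gripper_force: 0.0
```

View pics/e1.png

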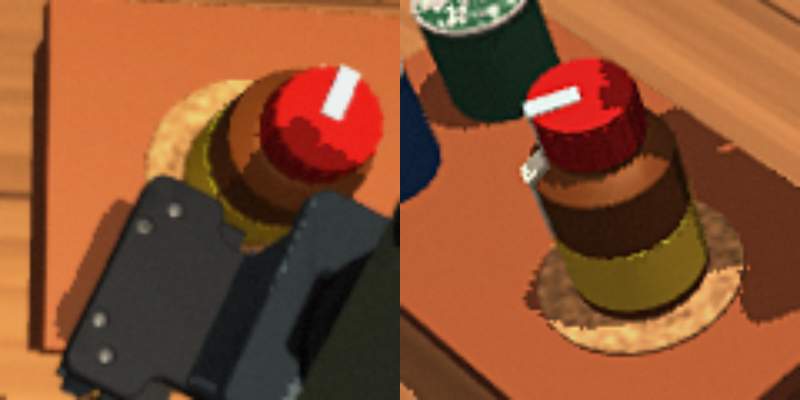

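Run:
```python
from h import *
print(back((110+182*.3,100+95*.3),208,"scene"),back((400+321*.3,170+123*.3),208,"top"))
env.job_done()
```

```text
[ 525.28465646 -287.22953235  208.        ] [ 522.96187832 -285.59021666  208.        ]
the job is handed in; nothing more can be done
```

The job is handed in, though I haven't seen its verdict: the loose cap was turned tight against its stop on the counter, and the jar now stands upright on the cork mat about 4–6 mm from its centre, with the gripper clear and the tight jars untouched.

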